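# Load the refill caddy and draw out its telescoping handle

## Robot

A 6-joint arm with a two-finger parallel gripper is mounted at the origin on the work surface. World frame = base frame: x ahead of the robot, y to its left, z up, the work surface at z = 0. Lengths are in m, angles in rad, forces in N, time in s.
With the tool pointing down it reaches from about 0.325 to 0.85 m from the base axis. Payload 15.5 kg.
Tool frame: the origin (TCP) lies midway between the tips of the shut fingers; the grasp point (between the pads) lies r.hold_point_z behind it (r.hold_point_z is the distance from the TCP to the grasp point, in m); z points along the fingers, y is the line along which they close (so a half turn about z gives the same grasp; the last joint's range is limited). The gripper opens to 91 mm and grips with 3 to 60 N. Pads are 32 mm wide; open, the fingers measure 118 mm over their backs; the gripper's body (76 mm by 178 mm) begins 60 mm behind the grasp point.
Start: joints at [-0.096, 0.494, 1.345, -0, 1.302, -0.096], TCP at [0.625, 0, 0.214] pointing down, gripper open.
Joint ranges: [-2.91, 2.91], [-0.82, 2.16], [0.22, 2.67], [-1.22, 4.37], [0.12, 2.79], [-3.08, 3.08]. Speed limits (rad/s): [1.89, 1.89, 2.57, 3.01, 3.01, 3.01].

## Interface

Orientations are given as [roll, pitch, yaw] about the fixed x, y, z axes, in that order (R = Rz(yaw) Ry(pitch) Rx(roll)).
In Python, from workcell import r gives the robot as it stands. Calls block until the motion is done:
- r.move_pose(position, orientation): joint-space move of the TCP to a pose.
- r.servo_line(position, attitude=None, v=0.15): straight line of the TCP; attitude=None keeps the orientation; v is the mean speed in m/s.
- r.set_joints(angles): joint-space move.
- r.grip(opening): finger opening in m; the grip force is fixed at half the most; returns when the fingers have stopped.
- r.pause(seconds).
- r.inverse_kinematics(position, orientation): joint angles nearest the present ones, or None.
- r.capture(name): name is "scene" or "side" or "wrist"; returns a dict with "pixels" (480x640x3 uint8, red, green, blue), "K" (3x3 intrinsics, pixels), "extrinsics" (4x4, takes a point from world to camera coordinates); the wrist camera has in their place "tool_from_camera" (4x4, takes a point from camera to tool coordinates, whose origin is the TCP and whose axes are the flange's). Camera axes: x right, y down, z forward; pixel columns grow to the right and rows downward; lengths in m; the calibration is good to about 2 mm. A picture is of the moment at which its call begins: read the wrist's pose just before it. There is no depth.
A pose or a line that the arm cannot do raises r.Unreachable and nothing moves.
- r.sign_off(): hands the job in; it is judged then, once.
Trained networks look in the newest picture that a camera, given by its name, has taken for a name from the list of things; names that differ only in an ending like _2 or _b are one class to them, and where a whole thing is asked for, a point or a joint stands for the part that bears it (a point fixed in the world has none). Each returns a list of dicts, best first, with "confidence" (0 to 1); they miss things now and then, are a little off and sometimes report something else, mostly with a low value. They report only what shows in the picture. A call takes as long as a camera call. They do not tell look-alikes from the thing itself.
- r.boxes_of(camera, query): "location" ([column, row] in pixels, amid what is visible of it).
- r.tip_of(camera, query): "location" ([column, row] in pixels: a listed point, or the origin of a listed thing).
Readings, each from a call of its own:
- r.read_t(): time.
- r.read_qpos(): joint angles.
- r.read_qvel(): joint speeds.
- r.read_joint_torque(): joint torques, N m.
- r.read_ee_pos(): TCP position.
- r.read_orientation(): TCP orientation.
- r.read_wrist_force(): force on the tool from outside, world axes, zero at the start.
- r.read_torque(): the same for the moment, N m.
- r.read_finger_gap(): finger opening in m.
- r.read_finger_force(): force on a finger pad.
Only numpy, scipy, OpenCV 4.12 (cv2) and the standard library are available. Lean on these libraries where they do the work, as an engineer would, in place of code of your own. Each camera call takes 0.05 s, during which the arm holds its last target. There are 200 camera calls.

## Task

Collect the two finished refill canisters from the dispenser's catch tray and stand them upright in the caddy, the white salt one in the white-lined pocket and the black pepper one in the black-lined pocket. Then squeeze the red release button on the caddy's telescoping handle and, keeping it pressed, pull the handle straight up past its first stop to the second stop; finish while still gripping it and holding it fully extended, because its spring draws it back. Leave the shakers, the mill, the amber jar and the ramekin standing where they are.

Things in the scene. Friction and masses are not known exactly. Their poses are not given: they have to be found in the camera images.
- dispenser: Green dispenser fixed at the robot's right. Origin on the table under the centre of its catch tray (230 mm along x, 130 along y, rim 22 high, floor 5 above the table). The canisters stand in the tray, one about 55 mm either side of the centre along x. On the -y side, 160 mm from the origin, is a tower 380 mm high; a chute plate below its flap ends 75 mm from the origin, 50 mm up.
- salt_can: White closed refill canister standing upright, a plain cylinder 40 mm in diameter and 80 mm tall (cap: top 10 mm, 37 mm diameter), about 120 g. Origin at the centre of its underside, z up.
- pepper_can: Black closed refill canister with a grey cap, otherwise the same as the salt one: 40 mm in diameter, 80 mm tall, about 120 g. Origin at the centre of its underside, z up.
- caddy: Wooden caddy fixed to the table, 100 mm along x, 262 along y, rim 40 high. Origin on the table under its centre. White-lined pocket on the +y side, black-lined on the -y side; between them a dark tube, 34 mm square and 88 high, carries the telescoping handle. The caddy's +x axis is the way the red button faces.
- salt_pocket (a point): Centre of the floor of the white-lined pocket, 6 mm above the table. Open space 90 mm along the caddy's x, 82 mm along its y. Its axes are those of the caddy.
- pepper_pocket (a point): Centre of the floor of the black-lined pocket, 6 mm above the table. Same size and axes as the other pocket.
- grip (a point): Centre of the handle's grip, moves with it; 107 mm above the table when stowed; axes as the caddy. Grey block 26 mm thick along x, 70 along y, 34 tall, the red button standing out of its +x face: 34.5 thick over the button, 28.5 with it fully in. To be pinched from above along x, one finger on the button, one on the other face.
- button_face (a point): Centre of the outer face of the red release button (36 mm along the caddy's y, 24 mm tall), on the +x face of the grip at the height of its centre. Pressing goes towards the caddy's -x.
- release_button (a joint): How far the release button is pressed, m: 0 out, 0.006 fully in. It takes about 1.7 N to start and 6.7 N to hold fully in. Pressed less than about 4 mm, it keeps the handle locked where it is stowed and again at the first stop. Let out part way up, the handle sinks until it catches just above the lock below (at about 0.017 or 0.077).
- handle (a joint): How far the handle is drawn up, m: 0 stowed, 0.06 first stop, 0.12 second stop (hard end of travel). It slides vertically. A spring and its weight (3 to 6 N together) pull it down. At 0 and at 0.06 it is locked against going further up unless the button is pressed; nothing locks it at 0.12, so it must be held there.
- shaker_a: Dented pewter shaker, 48 mm in diameter, 87 mm tall, standing; a bystander. Origin at the centre of its underside.
- shaker_b: Second dented pewter shaker, same size, standing; a bystander. Origin at the centre of its underside.
- mill: Dark chestnut pepper mill, 60 mm in diameter, 207 mm tall, standing; a bystander. Origin at the centre of its underside.
- jar: Amber glass jar with a brass lid, 80 mm in diameter, 110 mm tall; a bystander. Origin at the centre of its underside.
- ramekin: White ceramic ramekin, 84 mm in diameter, 42 mm tall; a bystander. Origin at the centre of its underside.
Not all that is in view belongs to the job. What is shaped like the pepper_can but purple is not meant.

How it is judged:
By the outcome, as a careful person would: the job done as asked, in the order asked, and still so for the second after the job is handed in, while the arm keeps its last pose, push and grip.
It also fails if it takes over 72 s, if anything falls off the work surface, if the arm or the gripper's body presses on something with over 40 N, if the wrist force passes 120 N, or if a joint passes its speed limit or range.

## Working session

There is one attempt and no reset: what is moved stays moved. The work goes in short steps, each a Python script; the robot and the scene stay as the last script left them, time stands still between calls to the robot, and variables do not carry over. Pictures are saved under pics/ and viewed, at most 10 in all, crops included, and the job is handed in when it is done.

```bash
mkdir -p pics; ls; cat > h.py <<'E'
import numpy as np, cv2
from workcell import r
def snap(cam,name=None):
    pos,ori=None,None
    if cam=="wrist": pos,ori=np.array(r.read_ee_pos()),np.array(r.read_orientation())
    c=r.capture(cam)
    if name: cv2.imwrite(f"pics/{name}.png",np.ascontiguousarray(c["pixels"][:,:,::-1]))
    if cam=="wrist":
        from scipy.spatial.transform import Rotation as R
        T=np.eye(4);T[:3,:3]=R.from_euler("xyz",ori).as_matrix();T[:3,3]=pos
        c["extrinsics"]=np.linalg.inv(T@np.array(c["tool_from_camera"]))
    K,E=np.array(c["K"]),np.array(c["extrinsics"])
    c["P"]=K@E[:3]
    return c
def tri(Ps,uvs):
    A=[]
    for P,(u,v) in zip(Ps,uvs): A+= [u*P[2]-P[0], v*P[2]-P[1]]
    X=np.linalg.svd(np.array(A))[2][-1]; X=X[:3]/X[3]
    err=[np.linalg.norm(proj(P,X)-np.array(uv)) for P,uv in zip(Ps,uvs)]
    return X,np.array(err)
def proj(P,X):
    p=P@np.append(X,1); return p[:2]/p[2]
def onplane(P,uv,z):
    # world point at height z on the ray
    H=np.column_stack([P[:,0],P[:,1],P[:,2]*z+P[:,3]])
    q=np.linalg.solve(H,[*uv,1]); return np.array([*(q[:2]/q[2]),z])
E
cat > a.py <<'E'
from h import *
print(r.read_t(), r.hold_point_z, r.read_orientation())
C={c:snap(c,c+"0") for c in ("scene","side","wrist")}
for q in ["salt_can","pepper_can","caddy","dispenser","salt_pocket","pepper_pocket","grip","button_face","shaker_a","mill","jar","ramekin"]:
    for c in C:
        print(q,c,"tip",[(np.round(d["location"]).tolist(),round(d["confidence"],2)) for d in r.tip_of(c,q)][:4],
        "box",[(np.round(d["location"]).tolist(),round(d["confidence"],2)) for d in r.boxes_of(c,q)][:4] if q in("salt_can","pepper_can") else "")
print(r.read_t())
for c in C: E=C[c]["extrinsics"]; print(c,np.round(-np.array(E)[:3,:3].T@np.array(E)[:3,3],3))
E
python3 a.py
```

```text
pics
0.0 0.0188 [-3.14039523e+00 -8.41396254e-05  1.57084901e+00]
salt_can scene tip [([193.0, 220.0], 0.75), ([210.0, 301.0], 0.32), ([459.0, 232.0], 0.26)] box [([194.0, 214.0], 0.73), ([339.0, 243.0], 0.39)]
salt_can side tip [([302.0, 244.0], 0.26)] box [([326.0, 137.0], 0.95)]
salt_can wrist tip [([248.0, 424.0], 0.39)] box [([458.0, 225.0], 0.72), ([239.0, 72.0], 0.56)]
pepper_can scene tip [([226.0, 161.0], 0.76), ([203.0, 186.0], 0.57)] box [([220.0, 158.0], 0.8), ([192.0, 213.0], 0.3)]
pepper_can side tip [([372.0, 140.0], 0.97), ([411.0, 152.0], 0.92)] box [([412.0, 138.0], 0.8), ([373.0, 129.0], 0.55), ([307.0, 270.0], 0.27)]
pepper_can wrist tip [] box []
caddy scene tip [([337.0, 264.0], 0.81)] box 
caddy side tip [([304.0, 271.0], 0.65)] box 
caddy wrist tip [([260.0, 93.0], 0.9)] box 
dispenser scene tip [([199.0, 206.0], 0.72)] box 
dispenser side tip [([348.0, 146.0], 0.8)] box 
dispenser wrist tip [] box 
salt_pocket scene tip [([369.0, 267.0], 0.86), ([460.0, 231.0], 0.7), ([335.0, 244.0], 0.28)] box 
salt_pocket side tip [([224.0, 232.0], 0.26)] box 
salt_pocket w
[... 635 characters left out ...]
a side tip [([407.0, 398.0], 0.73), ([227.0, 229.0], 0.61)] box 
shaker_a wrist tip [([447.0, 214.0], 0.91)] box 
mill scene tip [([315.0, 338.0], 0.95)] box 
mill side tip [([215.0, 274.0], 0.77), ([325.0, 418.0], 0.53)] box 
mill wrist tip [([465.0, 96.0], 0.67), ([243.0, 424.0], 0.48)] box 
jar scene tip [([469.0, 280.0], 0.84)] box 
jar side tip [([325.0, 419.0], 0.81), ([217.0, 270.0], 0.66), ([242.0, 182.0], 0.41)] box 
jar wrist tip [] box 
ramekin scene tip [([212.0, 301.0], 0.85), ([368.0, 268.0], 0.28)] box 
ramekin side tip [([242.0, 182.0], 0.84)] box 
ramekin wrist tip [([285.0, 174.0], 0.41)] box 
2.25
scene [1.359 0.325 1.306]
side [0.482 0.836 0.987]
wrist [0.625 0.083 0.384]
```

View pics/scene0.png

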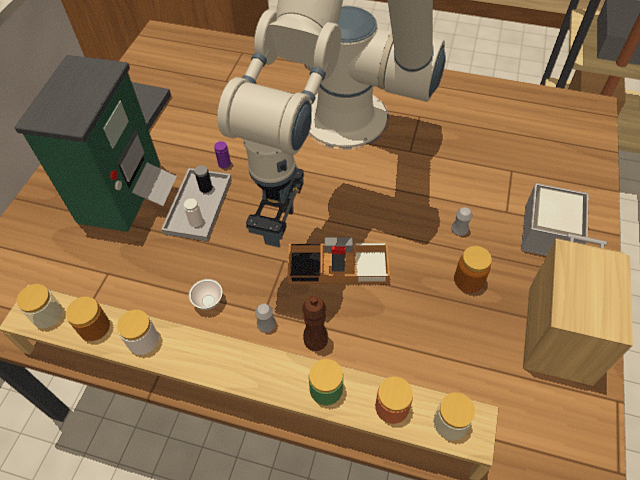

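View pics/side0.png

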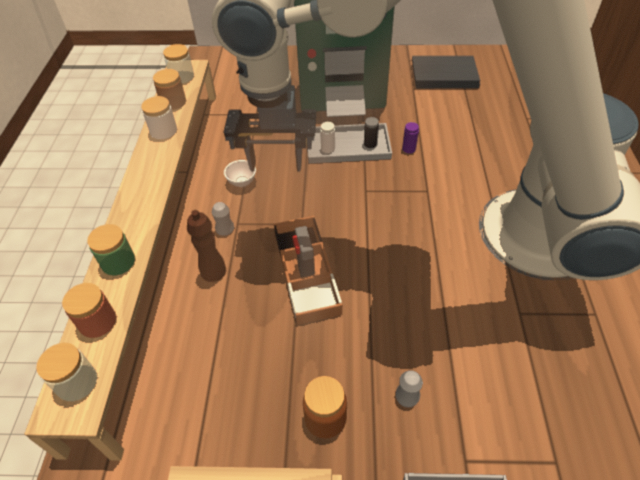

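The tray holds the white salt can (scene 193,214; side 327,138) and the black pepper can (scene 203,180; side 371,132). The look-alikes are the purple can (scene 222,155; side 411,138), which stands outside the tray, and the pale shakers (scene 265,318 and 461,222). The caddy has its red button facing +x, with the mill in front of it. Next I triangulate.

```bash
cat > b.py <<'E'
from h import *
S,D=snap("scene"),snap("side")
def t(n,a,b):
    X,e=tri([S["P"],D["P"]],[a,b]); print(n,np.round(X,3),np.round(e,1))
t("salt mid",(193,214),(326,137)); t("pepper base",(203,186),(372,140)); t("purple base",(226,161),(411,152))
t("caddy",(337,264),(304,271)); t("disp",(199,206),(348,146)); t("grip",(340,244),(302,240)); t("button",(335,256),(295,246))
t("pepper_pocket",(306,266),(299,239))
for n,a in dict(salt=(193,220),pepper=(203,186),mill=(315,338),shA=(266,325),ram=(212,301),sp=(369,267),pp=(306,266),jar=(469,280),shB=(459,230)).items(): print(n,np.round(onplane(S["P"],a,0.005),3))
for n,a in dict(mill=(215,274),ram=(242,182),shA=(227,229),sp=(316,302),jar=(325,419)).items(): print("side",n,np.round(onplane(D["P"],a,0.005),3))
cv2.imwrite("pics/crop.png",np.hstack([cv2.resize(S["pixels"][140:250,150:260,::-1],(390,390)),cv2.resize(D["pixels"][200:330,250:380,::-1],(390,390))]))
E
python3 b.py
```

```text
salt mid [ 0.526 -0.297  0.043] [0.6 0.7]
pepper base [ 0.396 -0.328  0.006] [0.7 0.9]
purple base [ 0.283 -0.3   -0.006] [1.3 1.7]
caddy [0.563 0.128 0.01 ] [1.5 2.1]
disp [ 0.464 -0.314 -0.003] [0.4 0.5]
grip [0.566 0.132 0.118] [0.8 1.1]
button [0.584 0.124 0.087] [0.9 1.3]
pepper_pocket [0.585 0.044 0.011] [1.5 2. ]
salt [ 0.522 -0.306  0.005]
pepper [ 0.398 -0.327  0.005]
mill [0.778 0.127 0.005]
shA [ 0.777 -0.     0.005]
ram [ 0.749 -0.156  0.005]
sp [0.543 0.208 0.005]
pp [0.585 0.046 0.005]
jar [0.514 0.468 0.005]
shB [0.36  0.421 0.005]
side mill [0.771 0.14  0.005]
side ram [ 0.746 -0.161  0.005]
side shA [0.763 0.004 0.005]
side sp [0.536 0.213 0.005]
side jar [0.51  0.471 0.005]
```

View pics/crop.png

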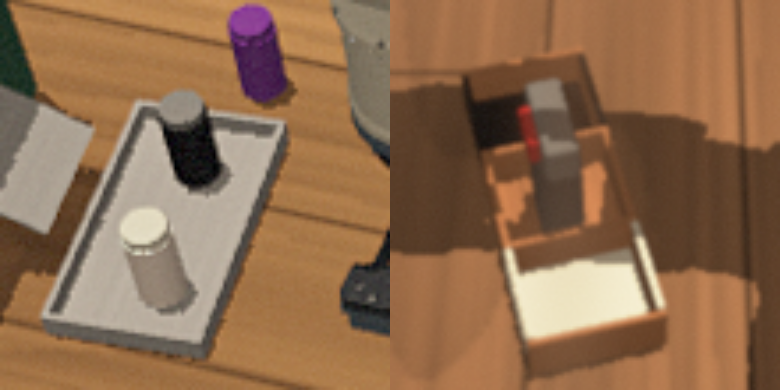

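The crop confirms it: black with grey cap and white are the two inside the tray, and the purple one is outside. Next I take wrist views of the caddy and tray.

```bash
cat > c.py <<'E'
from h import *
import pickle
obs=[]
def look(cam,qs,name=None):
    c=snap(cam,name)
    for q in qs:
        for kind,f in (("tip",r.tip_of),("box",r.boxes_of)):
            if kind=="box" and q not in("salt_can","pepper_can"): continue
            for d in f(cam,q):
                obs.append((cam,kind,q,c["P"],np.array(d["location"]),d["confidence"]))
                if d["confidence"]>.3: print(name,kind,q,np.round(d["location"]),round(d["confidence"],2),np.round(onplane(c["P"],d["location"],.12 if q in("grip","button_face") else .045 if kind=="box" else .006),3))
Q=["salt_can","pepper_can","dispenser"]; C=["caddy","salt_pocket","pepper_pocket","grip","button_face"]
look("wrist",C,"w0")
r.move_pose([0.60,0.08,0.26],[np.pi,0,np.pi/2]); print(r.read_t()); look("wrist",C,"w1")
r.move_pose([0.46,-0.27,0.28],[np.pi,0,np.pi/2+.15]); print(r.read_t()); look("wrist",Q,"w2"); look("scene",C,"s2");look("side",C,"d2")
r.move_pose([0.47,-0.22,0.24],[np.pi,0,np.pi/2+.15]); look("wrist",Q,"w3")
pickle.dump(obs,open("obs.pkl","wb")); print(r.read_t(), r.read_qpos())
a,b=[cv2.resize(cv2.imread(f"pics/{n}.png"),(400,300)) for n in("w1","w2")]
c,d=[cv2.resize(cv2.imread(f"pics/{n}.png"),(400,300)) for n in("w3","d2")]
cv2.imwrite("pics/m1.png",np.vstack([np.hstack([a,b]),np.hstack([c,d])]))
E
python3 c.py
```

```text
w0 tip caddy [261.  93.] 0.95 [0.565 0.13  0.006]
w0 tip salt_pocket [231.   3.] 0.71 [0.54  0.211 0.006]
w0 tip pepper_pocket [283. 174.] 0.83 [0.586 0.047 0.006]
w0 tip grip [243.  76.] 0.87 [0.57  0.127 0.12 ]
w0 tip button_face [263.  70.] 0.73 [0.585 0.131 0.12 ]
3.1167
w1 tip caddy [289. 168.] 0.71 [0.563 0.13  0.006]
w1 tip salt_pocket [266.  98.] 0.63 [0.538 0.211 0.006]
w1 tip pepper_pocket [306. 232.] 0.79 [0.584 0.048 0.006]
w1 tip grip [284. 177.] 0.94 [0.568 0.131 0.12 ]
w1 tip button_face [302. 175.] 0.95 [0.585 0.133 0.12 ]
4.825
w2 tip salt_can [358. 232.] 0.75 [ 0.521 -0.3    0.006]
w2 box salt_can [362. 243.] 0.68 [ 0.521 -0.303  0.045]
w2 tip pepper_can [194. 209.] 0.83 [ 0.296 -0.301  0.006]
w2 tip pepper_can [271. 233.] 0.81 [ 0.401 -0.319  0.006]
w2 box pepper_can [268. 243.] 0.89 [ 0.403 -0.321  0.045]
w2 box pepper_can [181. 214.] 0.67 [ 0.293 -0.3    0.045]
w2 tip dispenser [321. 238.] 0.79 [ 0.471 -0.315  0.006]
s2 tip caddy [337. 265.] 0.68 [0.561 0.124 0.006]
s2 tip salt_pocket [369. 267.] 0.7 [0.544 0.208 0.006]
s2 tip pepper_pocket [309. 267.] 0.87 [0.58
[... 372 characters left out ...]
 0.75 [0.57  0.135 0.12 ]
d2 tip button_face [299. 246.] 0.57 [0.57  0.148 0.12 ]
d2 tip button_face [214. 274.] 0.38 [0.739 0.222 0.12 ]
w3 tip salt_can [350. 278.] 0.75 [ 0.523 -0.301  0.006]
w3 box salt_can [350. 291.] 0.82 [ 0.521 -0.302  0.045]
w3 box salt_can [252. 285.] 0.49 [ 0.403 -0.313  0.045]
w3 tip pepper_can [258. 274.] 0.97 [ 0.405 -0.314  0.006]
w3 tip pepper_can [173. 251.] 0.74 [ 0.294 -0.299  0.006]
w3 box pepper_can [252. 285.] 0.73 [ 0.404 -0.312  0.045]
w3 box pepper_can [156. 262.] 0.66 [ 0.291 -0.299  0.045]
w3 tip dispenser [306. 280.] 0.87 [ 0.467 -0.312  0.006]
6.3917 [-5.53879494e-01  3.17233747e-01  1.56638353e+00 -4.63269914e-05
  1.25687227e+00 -7.03079133e-01]
```

View pics/m1.png

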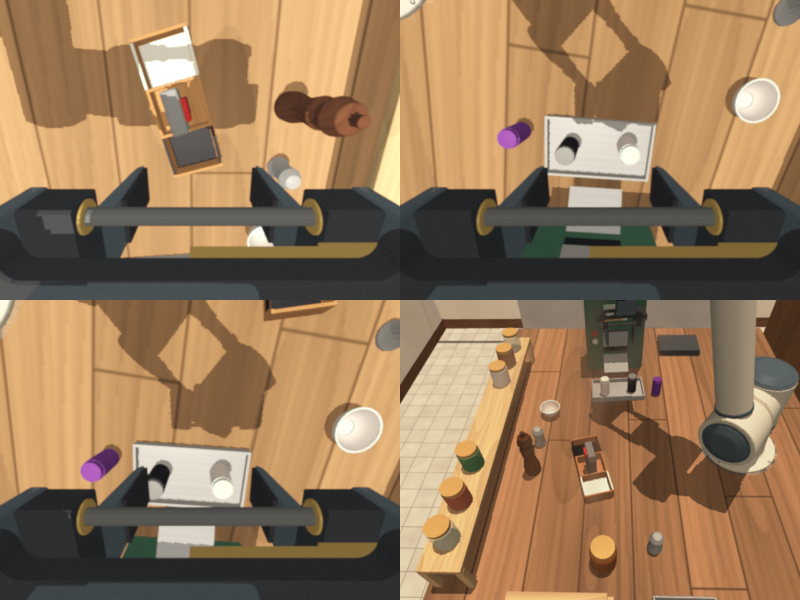

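Wrist view 2 (mosaic at half scale) shows the black can near (566,150) and the white can near (629,155), both inside the tray, with purple at (514,135) outside. Wrist view 1 shows the caddy with grip near (176,113) and the button on the right, the +x side. Next I triangulate everything together.

```bash
cat > d.py <<'E'
from h import *
import pickle
from scipy.optimize import least_squares
obs=pickle.load(open("obs.pkl","rb"))
S,D=snap("scene"),snap("side")
for c,p in(("scene",S["P"]),("side",D["P"])):
    for q in("salt_can","pepper_can"):
        for k,f in(("tip",r.tip_of),("box",r.boxes_of)):
            for d in f(c,q): obs.append((c,k,q,p,np.array(d["location"]),d["confidence"]))
exp={("tip","salt_can"):(.522,-.302,.006),("box","salt_can"):(.522,-.302,.045),("tip","pepper_can"):(.401,-.32,.006),("box","pepper_can"):(.401,-.32,.045),
("tip","caddy"):(.564,.128,0),("tip","salt_pocket"):(.541,.21,.006),("tip","pepper_pocket"):(.585,.047,.006),("tip","grip"):(.567,.13,.107),("tip","button_face"):(.583,.133,.107),("tip","dispenser"):(.468,-.313,0)}
for k,x0 in exp.items():
    use=[o for o in obs if (o[1],o[2])==k and np.linalg.norm(proj(o[3],x0)-o[4])<15]
    f=lambda X:np.concatenate([proj(o[3],X)-o[4] for o in use])
    s=least_squares(f,x0,loss="soft_l1"); print(k,np.round(s.x,4),len(use),{o[0] for o in use},np.round(np.abs(f(s.x)).max(),1))
E
python3 d.py
```

```text
('tip', 'salt_can') [ 0.5242 -0.303  -0.0038] 4 {'scene', 'side', 'wrist'} 1.8
('box', 'salt_can') [ 0.5211 -0.3029  0.0442] 4 {'scene', 'side', 'wrist'} 2.1
('tip', 'pepper_can') [ 0.4029 -0.3157  0.0146] 4 {'scene', 'side', 'wrist'} 3.4
('box', 'pepper_can') [ 0.4025 -0.3233  0.0362] 4 {'scene', 'side', 'wrist'} 5.5
('tip', 'caddy') [0.5654 0.1293 0.0097] 4 {'scene', 'side', 'wrist'} 1.4
('tip', 'salt_pocket') [0.5398 0.2107 0.0058] 4 {'scene', 'side', 'wrist'} 1.7
('tip', 'pepper_pocket') [0.5847 0.0476 0.0067] 4 {'scene', 'side', 'wrist'} 2.8
('tip', 'grip') [0.5682 0.129  0.1101] 3 {'side', 'wrist'} 1.2
('tip', 'button_face') [0.5829 0.1334 0.1027] 4 {'scene', 'side', 'wrist'} 5.0
('tip', 'dispenser') [ 0.4696 -0.32   -0.0115] 2 {'wrist'} 1.4
```

The heights fit the text: pocket floors at 6 mm, grip at about 108 mm, can middles at about 40–45 mm. The caddy yaw comes out near 15.4°. Salt goes first.

```bash
cat >> h.py <<'E'
YAW=0.269
SP=np.array([.5405,.2105]); PP=np.array([.585,.0475]); GR=np.array([.566,.129])
def ori(th): return [np.pi,0,np.pi/2+th]
def pick(xy,th):
    r.grip(0.07)
    r.move_pose([*xy,0.16],ori(th)); r.servo_line([*xy,0.040],v=0.12); r.grip(0.03)
    g=r.read_finger_gap(); print("gap",g,"F",r.read_finger_force(),"z",r.read_ee_pos(),r.read_t())
    if not .034<g<.043: raise SystemExit("bad grasp")
    r.servo_line([*xy,0.22],v=0.2); print("lifted",r.read_finger_gap(),r.read_wrist_force())
E
cat > e.py <<'E'
from h import *
pick([.522,-.303],0.1)
r.move_pose([*SP,0.22],ori(YAW)); c=snap("wrist","w4"); snap("scene","s4"); print(r.read_t())
a,b=cv2.imread("pics/w4.png"),cv2.imread("pics/s4.png")
cv2.imwrite("pics/m2.png",np.hstack([cv2.resize(a,(400,300)),cv2.resize(b[150:330,230:470],(400,300))]))
E
python3 e.py
```

```text
gap 0.03862875814930665 F 29.99656230211258 z [ 0.52210234 -0.30306358  0.04012389] 9.725
lifted 0.03859551019391647 [-0.70564056 -0.05856856 -1.11823879]
12.7417
```

View pics/m2.png

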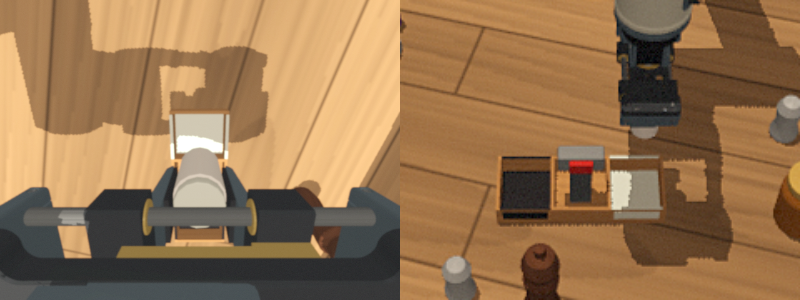

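The salt can is upright in the fingers over the white pocket (wrist 200,190; pocket 200,135). I lower and release, then fetch pepper.

```bash
cat >> h.py <<'E'
def place(xy):
    r.servo_line([*xy,0.07],v=0.2); r.servo_line([*xy,0.042],v=0.05)
    print("down",r.read_wrist_force(),r.read_ee_pos()); r.grip(0.058); r.servo_line([*xy,0.20],v=0.2); print(r.read_t())
E
cat > f.py <<'E'
from h import *
place(SP); c=snap("wrist","w5"); print([(np.round(onplane(c["P"],d["location"],.006),3),round(d["confidence"],2)) for d in r.tip_of("wrist","salt_can")])
pick([.4025,-.3195],0.1)
r.move_pose([*PP,0.22],ori(YAW)); snap("wrist","w6"); snap("side","d6"); print(r.read_t())
cv2.imwrite("pics/m3.png",np.hstack([cv2.resize(cv2.imread("pics/w6.png"),(400,300)),cv2.resize(cv2.imread("pics/d6.png")[180:360,200:440],(400,300))]))
E
python3 f.py
```

```text
down [-0.24062977  0.41775132 -1.37510261] [0.54036703 0.21046111 0.04167101]
15.7917
[(array([0.537, 0.216, 0.006]), 0.93)]
gap 0.03832352115539295 F 29.997449219226837 z [ 0.40250925 -0.31954021  0.0400756 ] 20.0167
lifted 0.03853261423583346 [-0.13037685 -0.14556536 -1.69127929]
22.6833
```

View pics/m3.png

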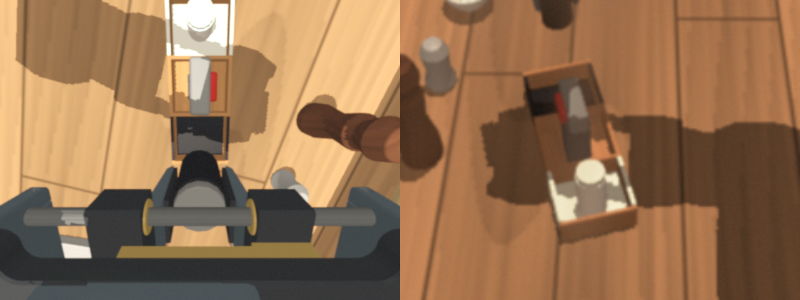

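Salt stands upright in the white pocket (side crop 590,190), and the black can hangs over the black pocket. I place pepper, then measure the grip again from two wrist positions.

```bash
cat > g.py <<'E'
from h import *
from scipy.optimize import least_squares
place(PP)
O={"grip":[],"button_face":[]}
for i,p in enumerate([[.567,.05,.24],[.575,.10,.28]]):
    r.move_pose(p,ori(YAW)); c=snap("wrist",f"g{i}")
    for q in O:
        for d in r.tip_of("wrist",q)[:1]: O[q].append((c["P"],d["location"])); print(q,i,d["location"],d["confidence"],onplane(c["P"],d["location"],.107))
    hsv=cv2.cvtColor(c["pixels"],cv2.COLOR_RGB2HSV); m=cv2.inRange(hsv,(0,180,90),(6,255,255))|cv2.inRange(hsv,(174,180,90),(180,255,255))
    n,l,s,ce=cv2.connectedComponentsWithStats(m); k=1+np.argmax(s[1:,4]); print("red",s[k],ce[k],onplane(c["P"],ce[k],.11))
    for q in("salt_can","pepper_can"): print(q,[(np.round(onplane(c["P"],d["location"],.006),3),round(d["confidence"],2)) for d in r.tip_of("wrist",q)[:2]])
S,D=snap("scene"),snap("side","d7")
for cam,c in(("scene",S),("side",D)):
    for q in O:
        for d in r.tip_of(cam,q)[:1]: O[q].append((c["P"],d["location"]))
for q in O: print(q,*tri(*zip(*O[q][:2])),"all",*tri(*zip(*O[q])))
print(r.read_t())
a=cv2.imread("pics/g1.png"); cv2.imwrite("pics/m4.png",np.hstack([cv2.resize(a,(400,300)),cv2.resize(cv2.imread("pics/d7.png")[180:360,200:440],(400,300))]))
E
python3 g.py
```

```text
down [ 0.56151007  0.71358351 -1.06225981] [0.58489534 0.04752556 0.04164424]
25.7333
grip 0 [339.3, 145.9] 0.68 [0.56380469 0.13027223 0.107     ]
button_face 0 [362.4, 150.4] 0.81 [0.58443509 0.13203033 0.107     ]
red [356 128   8  42 303] [359.56765677 148.5379538 ] [0.58120035 0.1328485  0.11      ]
salt_can [(array([0.538, 0.215, 0.006]), 0.94)]
pepper_can [(array([0.58 , 0.049, 0.006]), 0.56)]
grip 1 [316.2, 192.4] 0.95 [0.56480923 0.13038458 0.107     ]
button_face 1 [334.2, 199.2] 0.72 [0.58464931 0.12857375 0.107     ]
red [329 177   7  37 225] [331.60888889 194.76      ] [0.58053691 0.13271346 0.11      ]
salt_can [(array([0.536, 0.215, 0.006]), 0.91)]
pepper_can [(array([0.587, 0.048, 0.006]), 0.79), (array([0.562, 0.131, 0.006]), 0.36)]
grip [0.56440209 0.13018855 0.10505581] [0.54837637 0.46610037] all [0.56595272 0.12471859 0.11064723] [7.21027603 6.17773974 1.57317357 0.30154195]
button_face [0.58228366 0.1318129  0.12731756] [0.62416415 0.5246707 ] all [0.58231625 0.1254081  0.09750793] [8.51989901 3.41962359 1.14637547 2.87884233]
27.2
```

View pics/m4.png

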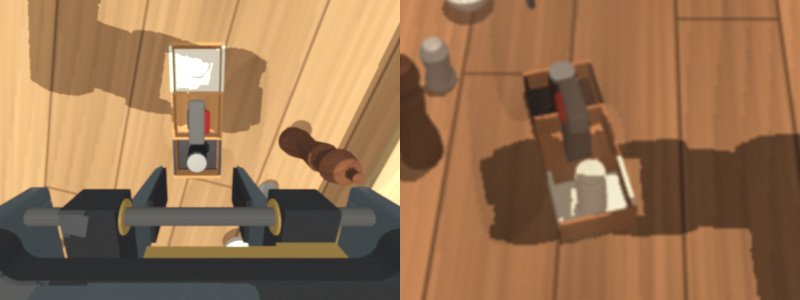

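Both cans stand in their own pockets. The grip is at about (0.565, 0.130), with the button 17–21 mm towards caddy +x, as the sizes given imply. Now I pinch it.

```bash
cat > i.py <<'E'
from h import *
p=[.566,.1302]
r.grip(0.06); r.move_pose([*p,.20],ori(YAW)); r.servo_line([*p,.093],v=.1)
print("pre",r.read_wrist_force()); r.grip(0.02); r.pause(.2)
print(r.read_finger_gap(),r.read_finger_force(),r.read_wrist_force(),r.read_ee_pos(),r.read_t())
if r.read_finger_gap()>.0295: raise SystemExit("button not in?")
for dz in (.02,.055,.08,.11):
    r.servo_line([*p,.093+dz],v=.06); print(dz,r.read_finger_gap(),r.read_wrist_force(),np.round(r.read_ee_pos(),4),r.read_t())
snap("side","d8"); snap("scene","s8"); c=snap("wrist","w8")
cv2.imwrite("pics/m5.png",np.hstack([cv2.resize(cv2.imread("pics/s8.png")[150:330,230:470],(400,300)),cv2.resize(cv2.imread("pics/d8.png")[180:360,200:440],(400,300))]))
E
python3 i.py
```

```text
pre [-0.3544777   0.55336262  0.80275858]
0.028205868933458614 30.00208854675293 [-13.77873193  -5.15542902  12.33983037] [0.56377546 0.1296169  0.09300594] 29.8917
0.02 0.028369456426855094 [-9.30816013 -4.14170655 -3.48120624] [0.5637 0.1296 0.1124] 30.375
0.055 0.0282188504832087 [-8.5586504  -4.51191632 -3.98133137] [0.5637 0.1296 0.1472] 31.1083
0.08 0.028389321676721074 [-9.01463619 -5.01062027 -4.11185467] [0.5637 0.1296 0.1721] 31.675
0.11 0.02798532309643525 [-8.85237647 -4.11099106 -3.94986988] [0.5637 0.1296 0.2021] 32.325
```

View pics/m5.png

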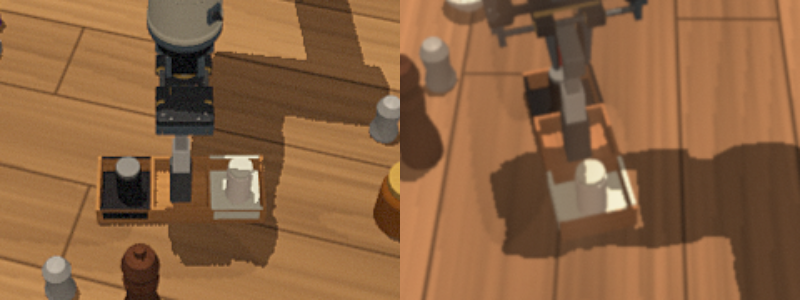

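The handle follows the fingers: its stem is visible at (180,165) in the scene crop, and the spring force is about 4 N. I go up in small steps to the hard stop and hold there.

```bash
cat > j.py <<'E'
from h import *
p=[.5645,.1298]; z=.205
while z<.222:
    r.servo_line([*p,z],v=.03); f=r.read_wrist_force(); print(round(z,4),np.round(r.read_ee_pos(),4),np.round(f,1),round(r.read_finger_gap(),4))
    if f[2]<-14: break
    z+=.0015
r.pause(.6); print(np.round(r.read_ee_pos(),4),np.round(r.read_wrist_force(),1),r.read_finger_gap(),r.read_finger_force(),r.read_t())
E
python3 j.py
```

```text
0.205 [0.5637 0.1296 0.2047] [-4.6 -2.6 -4.3] 0.0279
0.2065 [0.5637 0.1296 0.2063] [-6.2 -3.4 -4.7] 0.0278
0.208 [0.5637 0.1296 0.2078] [-5.8 -2.9 -4.6] 0.0283
0.2095 [0.5637 0.1296 0.2093] [-6.3 -2.9 -4.8] 0.0281
0.211 [0.5637 0.1296 0.2108] [-5.5 -3.2 -5.1] 0.028
0.2125 [0.5637 0.1296 0.2123] [-6.  -2.9 -5.3] 0.0283
0.214 [0.5637 0.1296 0.2133] [ -4.4  -3.2 -12.9] 0.0282
0.2155 [0.5636 0.1296 0.2139] [  0.5  -2.4 -27.7] 0.0278
[0.5636 0.1296 0.2139] [  0.9  -2.  -28.5] 0.027842390070343045 29.994242191314697 35.075
```

The hard stop was met at TCP z ≈ 0.213, which is 0.120 above the stowed grip. I ease the pull slightly, check that the hold is steady and the scene is in order, and look once.

```bash
cat > k.py <<'E'
from h import *
r.servo_line([.5645,.1298,.2147],v=.03)
for _ in range(3): r.pause(.4); print(np.round(r.read_ee_pos(),4),np.round(r.read_wrist_force(),1),round(r.read_finger_gap(),4))
snap("scene","s9"); snap("side","d9"); print(r.read_t())
cv2.imwrite("pics/m6.png",np.hstack([cv2.resize(cv2.imread("pics/s9.png")[150:360,190:470],(400,300)),cv2.resize(cv2.imread("pics/d9.png")[150:450,150:550],(400,300))]))
E
python3 k.py
```

```text
[0.5636 0.1296 0.2139] [ -3.   -3.9 -23.8] 0.0283
[0.5637 0.1297 0.2139] [ -3.7  -2.4 -24. ] 0.028
[0.5637 0.1296 0.2139] [ -3.9  -2.9 -24.1] 0.0282
36.625
```

View pics/m6.png

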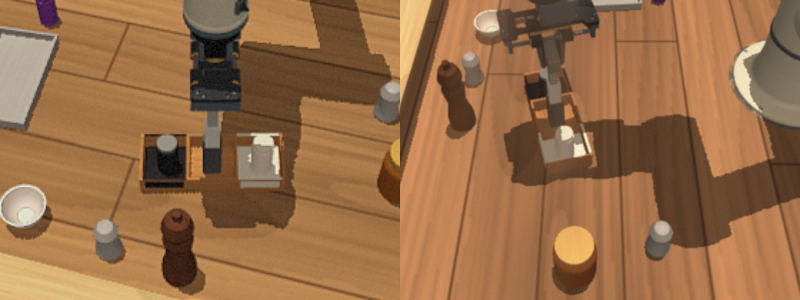

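The picture shows pepper upright in the black pocket (167,155), salt upright in the white pocket (262,155), the handle up in the fingers (213,130) and every bystander standing. The hold is steady.

```bash
python3 -c "
from workcell import r
print(r.sign_off())"
```

```text
the job is handed in; nothing more can be done
None
```

I handed in the job at about 37 s: salt stands in the white pocket, pepper in the black one, and the gripper still holds the handle, button pressed, against its second stop; the shakers, mill, jar and ramekin were left standing where they were.

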